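# Load a flat strap in the drill jig and pin it

## Robot

A 6-joint arm with a two-finger parallel gripper is mounted at the origin on the work surface. World frame = base frame: x ahead of the robot, y to its left, z up, the work surface at z = 0. Lengths are in m, angles in rad, forces in N, time in s.
With the tool pointing down it reaches from about 0.35 to 0.775 m from the base axis. Payload 7.3 kg.
Tool frame: the origin (TCP) lies between the finger pads; the fingertips stand 25 mm ahead of it and the grasp point (between the pads) lies 6 mm ahead of it; y points along the fingers, z is the direction in which the jaws open and shut, and the axes are right-handed (so a half turn about y gives the same grasp; the last joint's range is limited). The gripper opens to 92 mm and grips with 3 to 60 N. Pads are 19 mm wide; open, the fingers measure 130 mm over their backs; the gripper's body (75 mm by 190 mm) begins 47 mm behind the grasp point.
Start: joints at [1.193, 0.342, 1.524, -0, 1.275, -0.146], TCP at [0.121, 0.511, 0.252] pointing down, gripper open.
Joint ranges: [-2.53, 2.53], [-0.77, 2.02], [0.04, 2.7], [-1, 4.14], [0.28, 2.66], [-3.11, 3.11]. Speed limits (rad/s): [2.57, 2.57, 3.14, 3.14, 3.14, 3.14].

## Interface

Orientations are given as [roll, pitch, yaw] about the fixed x, y, z axes, in that order (R = Rz(yaw) Ry(pitch) Rx(roll)).
In Python, from cell import sensors, read_camera, hand_in gives the robot as it stands. The module is installed in compiled form; this text tells all that it offers.
- The arm moves only by the tool send_rows, never from a script. Its argument "motion" is a list that holds one entry, the list of rows, each a list of 4 numbers: the shift along the tool's x, y, z in m, then the turn about the tool's y in degrees. In form: [[[tx, ty, tz, twist], ...]]. A call has 1 to 8 rows; each row is the pose to reach, as a shift and turn from the pose measured when the call began, along the tool's axes at that moment; what a row does not reach only later rows make up. A row lasts 1/10 s, in which the tool goes at most 50 mm and 8.59 degrees, less where a joint would pass 70% of its speed; a pose out of reach is approached as far as the arm can. A call with a gripper value outside its range is refused whole. "gripper" is the opening, from 0 (shut) to 1 (fully open), set as the call begins (left out, the last holds). The fingers move at their own pace and stop on an object; "grip_force" is the grip in N (left out, the last holds). Time passes only in rows, so rows that repeat a pose let the fingers close. It gives the time, the measured TCP pose, the force and the opening at its end, in the units of the state.
- sensors.observe(): the state, without advancing time (a new reading comes with each control period).
- read_camera(name): name is "scene" or "side" or "wrist"; returns a dict with "frame" (384x512x3 uint8, red, green, blue), "fx", "fy", "cx", "cy" (pixels), "extrinsics" (4x4, takes a point from world to camera coordinates). Camera axes: x right, y up, looking along -z (the intrinsics and any distortion apply to the point x, -y, -z); pixel columns grow to the right and rows downward; lengths in m; the calibration is good to about 2 mm. A picture is of the moment at which its call begins. There is no depth.
- hand_in(): hands the job in, once; it reports no verdict.
The state is a dict: "time": time; "qpos": joint angles; "qvel": joint speeds; "joint_efforts": joint torques, N m; "tool_pos": TCP position; "tool_rot": TCP orientation; "contact_force": force on the tool from outside, world axes, zero at the start; "torque": the same for the moment, N m; "opening": finger opening in m.
Only numpy, scipy, OpenCV 4.12 (cv2) and the standard library are available. Lean on these libraries where they do the work, as an engineer would, in place of code of your own. Each camera call takes 0.05 s, during which the arm holds its last target.

## Task

Pick the flat blue strap up off the bench and slide it, hole end first, along the tongue of the yellow-topped drill jig and under its yellow plate until it lies flat against the end stop. Then take the red-headed pin from its wooden block and push it fully home through the hole in the yellow plate and the strap's hole, so that the head sits on the plate. Leave the other things on the bench where they are.

Things in the scene. Friction and masses are not known exactly. Their poses are not given: they have to be found in the camera images.
- strap: the work: flat blue bar lying on the bench, 130 long x 36 wide x 6 mm thick, 80 g. Origin: centre of its underside; x along its length towards the end with the single hole (16 mm diameter, through), y across its width, z up when it lies right way up. At the start the hole end points away from the robot within about 35 degrees
- strap_hole (a point): centre of the strap's hole at its underside, 47 mm from the strap's centre towards +x and 18 mm from that end
- jig: steel drill jig fixed to the bench, yellow top plate 80 x 92 mm. Origin: on the bench under the pin hole; x: the way the strap slides in, away from the robot within about 20 degrees; z up. Base top 20 mm above the bench. From x = -110 to -50 mm the base is only a tongue 24 mm wide, open above and beside; from x = -50 to +30 mm it is 92 mm wide with the yellow plate above it (z = 32 to 42 mm)
- jig_mouth (a point): middle of the slot's open front edge, on the base top (jig x = -50 mm, 20 mm above the bench). The slot between base and yellow plate is 12 mm high, 44 mm wide between its cheeks, and runs towards jig +x to the end stop
- jig_stop (a point): middle of the end stop's face, on the base top (jig x = +18 mm). With the strap's end against it the strap's hole lies under the pin hole, and its other end, at jig x = -112 mm, sticks out over the tongue
- jig_seat (a point): point on the pin hole's axis on the base top, where the strap's hole must lie (20 mm above the bench)
- jig_bush (a point): centre of the pin hole's mouth on top of the yellow plate (42 mm above the bench). The hole is 12 mm in diameter and goes through plate and base. The small steel spot with a dark centre 32 mm towards the open side is the drill bush, not a hole for the pin
- pin: locating pin, 50 g, standing upright in its block: steel shank 10 mm diameter x 38 mm with a chamfered tip (6 mm), above it a red cylindrical head 20 mm diameter x 36 mm. Origin: centre of the tip's end; z along the pin towards the head. Head from z = 38 to 74 mm
- pin_tip (a point): centre of the end of the pin's tip (same as the pin's origin)
- pin_block: wooden block 60 x 60 x 45 mm fixed to the bench, with a 14 mm through hole in its middle in which the pin stands, its head resting on top. Origin: centre of the underside
- done_strap: bystander: finished strap, bare aluminium colour, same size as the blue one (130 x 36 x 6 mm) but with two holes. Origin: centre of the underside
- tin: bystander: closed can with a green label, 66 mm diameter, 90 mm high. Origin: centre of the underside
- spanner: bystander: steel spanner 190 mm long, flat on the bench. Origin: centre of the underside
- screwdriver: bystander: screwdriver with orange handle, 200 mm long. Origin: under its middle
- disc: bystander: black grinding disc 100 mm diameter, 6 mm thick, flat on the bench. Origin: centre of the underside
Mind the look-alikes: they are no part of the job. Of the things that look like the jig, the largest one is meant.

How it is judged:
On the way:
1. the strap lies flat in the jig under the yellow plate, its hole under the pin hole (horizontal distance between strap_hole and jig_seat below 0.005 m and z of strap_hole in the frame of jig_seat between -0.003 and 0.003 m and x of strap in the frame of jig_seat below -0.03 m and angle between the x axis of strap and the x axis of jig, either way round below 0.12 rad), for 0.2 s.
At the end, for the whole second after the job is handed in: The strap lies on the jig's base (within 3 mm), aligned with the jig within 0.12 rad, its hole within 5 mm of the pin hole's axis; the pin is through plate and strap, within 2.5 mm of fully down, tilted under 0.12 rad, its tip within 3.5 mm of the axis; both at rest (all of step 1 and horizontal distance between pin_tip and jig_seat below 0.0035 m and z of pin_tip in the frame of jig_seat below -0.0135 m and angle between pin's own z axis and vertical below 0.12 rad and linear speed of each of pin, strap below 0.01 m/s); the robot touches nothing.
It fails at once if the finished strap is moved more than 20 mm (distance of done_strap from where it was at the start of the episode above 0.02 m).
It fails at once if another thing on the bench (tin, spanner, screwdriver, disc) is moved more than 20 mm (distance of any of tin, spanner, screwdriver, disc from where it was at the start of the episode above 0.02 m).
It also fails if it takes over 64 s, if anything falls off the work surface, if the arm or the gripper's body presses on something with over 40 N, if the wrist force passes 120 N, or if a joint passes its speed limit or range.

## Working session

There is one attempt and no reset: what is moved stays moved. The work goes in short steps, Python scripts to look and compute and a tool call to move; the robot and the scene stay as the last step left them, time stands still between calls to the robot, and variables do not carry over. Pictures are saved under pics/ and viewed, and the job is handed in when it is done.

Besides the shell and the picture viewer there is one more tool, called after ">>>" as name(argument=value, ...) on one line, values as JSON. send_rows: Moves the arm, as the interface text tells. Its arguments: {"type":"object","properties":{"motion":{"type":"array"},"gripper":{"type":"number"},"grip_force":{"type":"number"}},"required":["motion"]}

```bash
mkdir -p pics; ls
cat > h.py <<'E'
import numpy as np, cv2
from cell import sensors, read_camera, hand_in
def snap(n,f):
    c=read_camera(n); cv2.imwrite(f'pics/{f}.png',cv2.cvtColor(c['frame'],cv2.COLOR_RGB2BGR))
    import pickle; pickle.dump(c,open(f'pics/{f}.pkl','wb')); return c
E
python3 - <<'E'
from h import *
for n in ['scene','side','wrist']:
    c=snap(n,n+'0'); print(n,c['fx'],c['fy'],c['cx'],c['cy'],[k for k in c]); print(np.round(c['extrinsics'],3))
print(sensors.observe())
E
```

```text
pics
scene 352.4038356868836 352.4038356868836 256.75459051834423 192.13435619004457 ['frame', 'fx', 'fy', 'cx', 'cy', 'extrinsics']
[[ 0.478  0.878 -0.002 -0.234]
 [-0.727  0.396  0.561  0.333]
 [ 0.494 -0.267  0.828 -1.399]
 [ 0.     0.     0.     1.   ]]
side 498.22063882064 498.22063882064 252.6133780746731 184.15250162444337 ['frame', 'fx', 'fy', 'cx', 'cy', 'extrinsics']
[[-0.99  -0.138 -0.018  0.506]
 [ 0.095 -0.768  0.633 -0.08 ]
 [-0.101  0.625  0.774 -1.34 ]
 [ 0.     0.     0.     1.   ]]
wrist 290.99277037406557 290.99277037406557 255.5335089660179 191.08570805900638 ['frame', 'fx', 'fy', 'cx', 'cy', 'extrinsics']
[[ 0.23   0.973 -0.001 -0.524]
 [-0.935  0.221 -0.277  0.034]
 [-0.27   0.065  0.961 -0.39 ]
 [ 0.     0.     0.     1.   ]]
{'time': 0.15, 'qpos': array([ 1.19299545e+00,  3.42592720e-01,  1.52473780e+00,  2.27038863e-05,
        1.27541646e+00, -1.46024771e-01]), 'qvel': array([ 0.00073247, -0.00268354, -0.00383687,  0.00045296,  0.00056878,
       -0.00136371]), 'joint_efforts': array([ 1.06313026e-03, -4.31475413e+01, -2.44350260e+01,  7.17353728e-02,
        5.37760905e-02, -7.62087984e-05]), 'tool_pos': array([0.1204862 , 0.51072711, 0.25120988]), 'tool_rot': array([-1.57193521e+00,  1.89443822e-04, -2.31782839e-01]), 'contact_force': array([ 0.63532451,  0.26633672, -0.77066324]), 'torque': array([-0.01179177, -0.0393713 ,  0.01025363]), 'opening': 0.09224005131523481}
```

View pics/scene0.png

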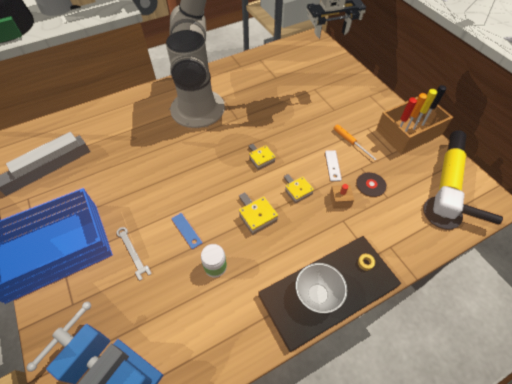

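View pics/side0.png

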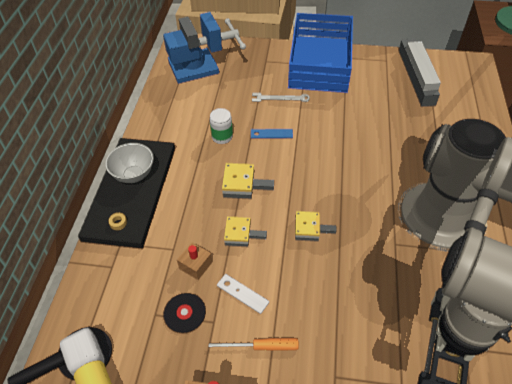

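View pics/wrist0.png

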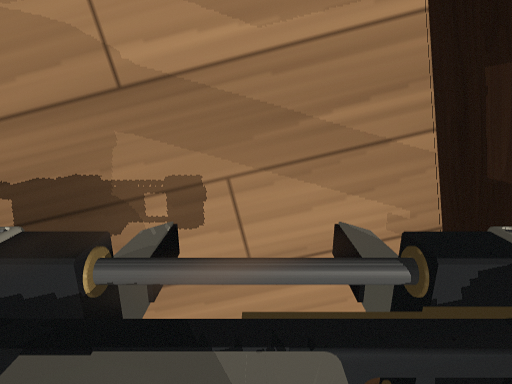

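```bash
cat >> h.py <<'E'
import pickle
def load(f): return pickle.load(open(f'pics/{f}.pkl','rb'))
def proj(c,P):
    P=np.atleast_2d(P); q=(c['extrinsics'][:3,:3]@P.T).T+c['extrinsics'][:3,3]
    return np.c_[c['cx']+c['fx']*q[:,0]/-q[:,2], c['cy']-c['fy']*q[:,1]/-q[:,2]]
def back(c,uv,z):
    uv=np.atleast_2d(uv).astype(float); R=c['extrinsics'][:3,:3]; t=c['extrinsics'][:3,3]; o=-R.T@t
    d=np.c_[(uv[:,0]-c['cx'])/c['fx'],-(uv[:,1]-c['cy'])/c['fy'],-np.ones(len(uv))]@R
    z=np.broadcast_to(z,len(uv)); s=(z-o[2])/d[:,2]
    return o+s[:,None]*d
def crop(c,f,x0,y0,x1,y1,k):
    im=cv2.cvtColor(c['frame'],cv2.COLOR_RGB2BGR)[y0:y1,x0:x1]
    cv2.imwrite(f'pics/{f}.png',cv2.resize(im,None,fx=k,fy=k,interpolation=cv2.INTER_CUBIC))
E
python3 - <<'E'
from h import *
c=load('side0'); crop(c,'sidecrop0',190,90,350,270,4.0-0.8); s=load('scene0'); crop(s,'scenecrop0',150,120,400,280,3)
for n,uv,z in [('strap',(272,134),.006),('straphole',(256,134),.006),('jigtop',(238,180),.042),('pinhead',(194,247),.119),('block',(195,258),.045),('jigtongue',(270,185),.02),('tin',(222,118),.09),('done',(243,293),.006)]:
    print(n,np.round(back(c,uv,z),3))
for n,uv,z in [('strap',(187,230),.006),('jigtop',(258,214),.042),('pinhead',(345,188),.119),('tin',(213,255),.09)]:
    print(n,np.round(back(s,uv,z),3))
E
```

```text
strap [[ 0.484 -0.241  0.006]]
straphole [[ 0.533 -0.235  0.006]]
jigtop [[ 0.553 -0.016  0.042]]
pinhead [[0.609 0.257 0.119]]
block [[0.618 0.243 0.045]]
jigtongue [[ 0.466 -0.027  0.02 ]]
tin [[ 0.629 -0.205  0.09 ]]
done [[0.492 0.301 0.006]]
strap [[ 0.49  -0.245  0.006]]
jigtop [[ 0.563 -0.036  0.042]]
pinhead [[0.648 0.21  0.119]]
tin [[ 0.642 -0.217  0.09 ]]
```

View pics/sidecrop0.png

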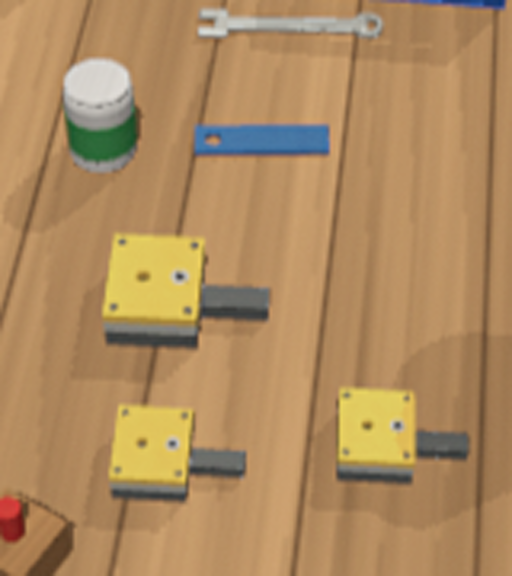

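View pics/scenecrop0.png

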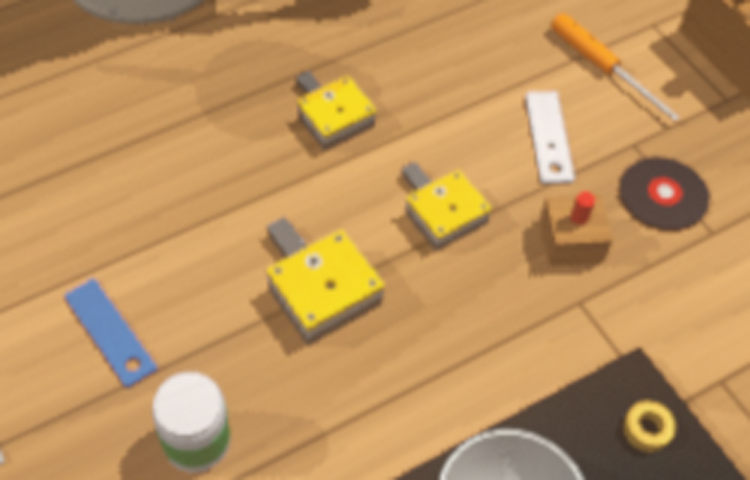

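```bash
cat >> h.py <<'E'
def tool():
    from scipy.spatial.transform import Rotation as Ro
    o=sensors.observe(); return o['tool_pos'],Ro.from_euler('xyz',o['tool_rot']).as_matrix(),o
def delta(target,yaw=None):
    "shift in tool axes and twist deg for target TCP, yaw"
    p,R,o=tool(); d=R.T@(np.array(target)-p)
    tw=0 if yaw is None else -np.degrees((yaw-o['tool_rot'][2]+np.pi/2)%np.pi-np.pi/2)
    return np.round(d,4),round(float(tw),2)
E
python3 - <<'E'
from h import *
w=load('wrist0');R=w['extrinsics'][:3,:3];o=-R.T@w['extrinsics'][:3,3]
p,T,ob=tool(); print('cam in tool',T.T@(o-p),'look',T.T@(-R[2]))
c=load('side0'); s=load('scene0')
for uv,uv2,z in [((234.7,176.3),(260,214.7),.042),((246.3,176.3),(254.7,207),.042),((256.5,133.5),(194,241),.006)]:
    print(back(c,uv,z),back(s,uv2,z))
print('spanner',back(c,[(252,97),(308,97)],.003))
print(delta((.42,.2,.27)),delta((.42,-.03,.27)))
E
```

```text
cam in tool [-7.49245736e-02 -1.32560262e-01  9.90601299e-05] look [ 2.77676913e-01  9.60674475e-01 -2.90225634e-04]
[[ 0.56438365 -0.0284634   0.042     ]] [[ 0.56828092 -0.03165156  0.042     ]]
[[ 0.53243533 -0.03241264  0.042     ]] [[ 0.53624473 -0.03274094  0.042     ]]
[[ 0.53179443 -0.23718235  0.006     ]] [[ 0.53496092 -0.24094117  0.006     ]]
spanner [[ 0.56963756 -0.40707927  0.003     ]
 [ 0.38602574 -0.42872221  0.003     ]]
(array([ 0.3629, -0.0186, -0.2336]), 0.0) (array([ 0.4157, -0.0183, -0.4575]), 0.0)
```

>>> send_rows(motion=[[[0.363, -0.019, -0.234, -8], [0.363, -0.019, -0.234, -16], [0.363, -0.019, -0.234, -18], [0.363, -0.019, -0.234, -18], [0.363, -0.019, -0.234, -18], [0.363, -0.019, -0.234, -18], [0.363, -0.019, -0.234, -18], [0.363, -0.019, -0.234, -18]]], gripper=0.65)

```text
time: 0.95
tool_pos: [0.3935, 0.2265, 0.2688]
tool_rot: [-1.572, 0.0, 0.082]
contact_force: [1.3, 0.7, 1.2]
opening: 0.0599
```

```bash
python3 -c "
from h import *
print(sensors.observe()); print(delta((.5,-.1,.27),.08))"
```

```text
{'time': 0.95, 'qpos': array([ 3.53765975e-01,  1.97278085e-01,  1.67575203e+00, -7.52284268e-04,
        1.26919401e+00, -1.29907679e+00]), 'qvel': array([-1.05438508,  0.16798812, -0.27420887,  0.00373732,  0.09793074,
       -1.04721689]), 'joint_efforts': array([  4.65883389, -37.62931824, -22.42344618,  -0.18507315,
         0.25243434,   1.35190398]), 'tool_pos': array([0.39347266, 0.22652929, 0.26881913]), 'tool_rot': array([-1.57165766e+00,  4.15627604e-04,  8.22699535e-02]), 'contact_force': array([1.31560604, 0.74720759, 1.23231925]), 'torque': array([ 0.05098413, -0.04735244,  0.03177883]), 'opening': 0.05989719373028371}
(array([ 0.0793, -0.0009, -0.3342]), 0.13)
```

>>> send_rows(motion=[[[0.08, 0, -0.334, 0], [0.08, 0, -0.334, 0], [0.08, 0, -0.334, 0], [0.08, 0, -0.334, 0], [0.08, 0, -0.334, 0], [0.08, 0, -0.334, 0], [0.08, 0, -0.334, 0], [0.08, 0, -0.334, 0]]])

```text
time: 1.75
tool_pos: [0.5017, -0.1046, 0.2683]
tool_rot: [-1.573, 0.001, 0.077]
contact_force: [1.4, 0.5, 0.3]
opening: 0.0595
```

```bash
python3 -c "
from h import *
import time
c=snap('wrist','w1'); c=snap('wrist','w1b');print(sensors.observe()['tool_pos'],sensors.observe()['qvel'])"
```

```text
[ 0.50036574 -0.10035125  0.26841528] [ 0.04196904 -0.02464364  0.01868129  0.00550024  0.00263141  0.00190659]
```

View pics/w1b.png

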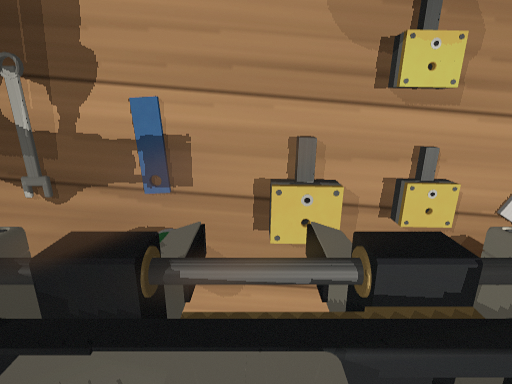

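```bash
python3 -c "
from h import *
c=load('w1b'); crop(c,'w1c',110,80,360,260,3.2)"
```

```text
(no output)
```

View pics/w1c.png

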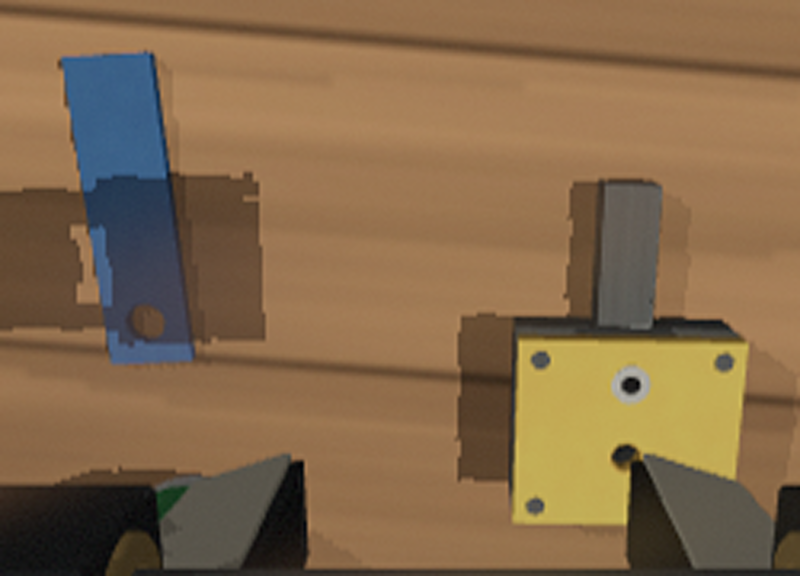

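```bash
cat > m1.py <<'E'
from h import *
from scipy.optimize import least_squares
c=load('w1b'); f=lambda *a: np.array(a,float)/3.2+[110,80]-[.35,.35]
def fit(model,uv,z,x0):
    W=back(c,uv,z)[:,:2]
    def r(x):
        R=np.array([[np.cos(x[2]),-np.sin(x[2])],[np.sin(x[2]),np.cos(x[2])]])
        return ((R@np.array(model).T).T+x[:2]-W).ravel()
    s=least_squares(r,x0); print('x,y,yaw',np.round(s.x,4),'res mm',np.round(s.fun.reshape(-1,2)*1e3,1).tolist()); return s.x
st=fit([(-65,-18),(-65,18),(65,18),(65,-18),(47,0)]*np.array(.001),f((62,58),(151,54),(191,358),(112,362),(147,322)),.006,[.48,-.24,0])
jg=fit([(-50,-46),(-50,46),(30,-46),(-32,0),(0,0),(-110,-12),(-110,12),(-50,12),(-50,-12)]*np.array(.001),f((518,340),(748,343),(513,523),(630,385),(624,456),(603,184),(661,184),(652,328),(597,326)),[.042]*5+[.02]*4,[.56,-.03,0])
E
python3 m1.py
```

```text
x,y,yaw [ 0.4883 -0.2458  0.1268] res mm [[-0.9, -0.0], [-1.1, -0.2], [0.9, 0.7], [0.9, -0.2], [0.2, -0.3]]
x,y,yaw [ 0.5676 -0.031   0.066 ] res mm [[-0.1, -0.2], [-0.2, -0.1], [-0.2, -0.2], [-0.4, -0.0], [0.7, 0.7], [-0.3, -0.1], [-0.1, 0.4], [-0.1, 0.1], [0.6, -0.6]]
```

```bash
python3 -c "
from h import *
print(delta((.4536,-.2502,.08),.1268))"
```

```text
(array([-0.0583,  0.1885, -0.1457]), -2.68)
```

>>> send_rows(motion=[[[-0.058, 0.1, -0.146, -2.7], [-0.058, 0.1, -0.146, -2.7], [-0.058, 0.1, -0.146, -2.7], [-0.058, 0.188, -0.146, -2.7], [-0.058, 0.188, -0.146, -2.7], [-0.058, 0.188, -0.146, -2.7], [-0.058, 0.188, -0.146, -2.7], [-0.058, 0.188, -0.146, -2.7]]])

```text
time: 2.65
tool_pos: [0.4552, -0.25, 0.0823]
tool_rot: [-1.572, -0.0, 0.128]
contact_force: [-0.2, -0.2, -0.1]
opening: 0.0599
```

```bash
python3 -c "
from h import *
snap('wrist','w2');snap('side','s2'); c=load('s2');crop(c,'s2c',180,80,380,230,4)
print(delta((.4536,-.2502,.027),.1268))"
```

```text
(array([-0.0019,  0.0559,  0.0006]), 0.1)
```

View pics/w2.png

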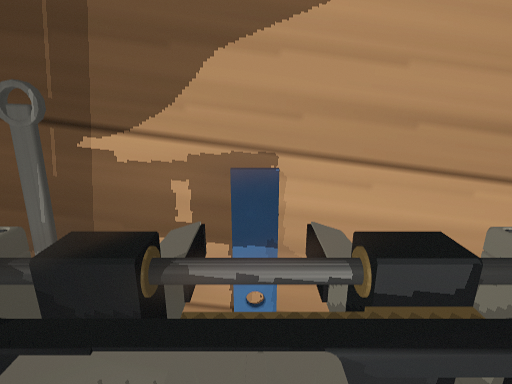

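View pics/s2c.png

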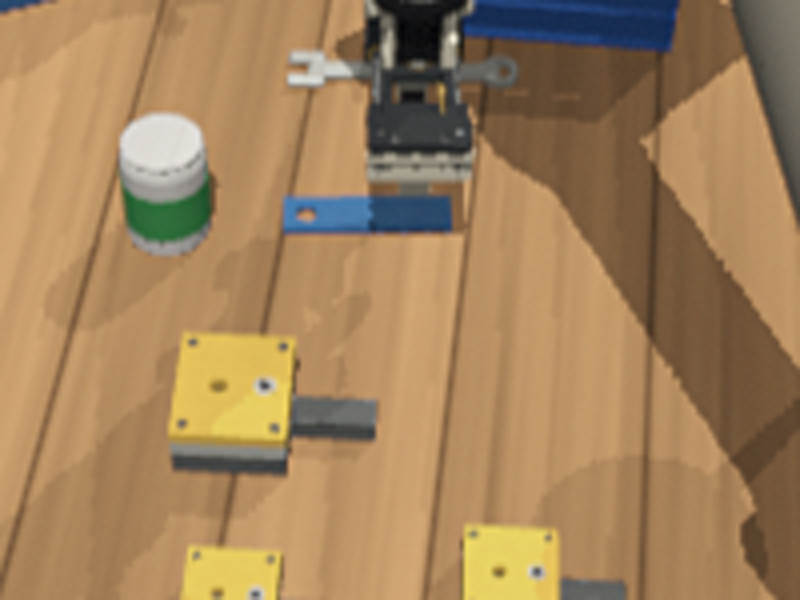

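>>> send_rows(motion=[[[-0.002, 0.03, 0.0005, 0], [-0.002, 0.045, 0.0005, 0], [-0.002, 0.055, 0.0005, 0], [-0.002, 0.055, 0.0005, 0], [-0.002, 0.055, 0.0005, 0]]])

```text
time: 3.25
tool_pos: [0.4542, -0.2505, 0.0289]
tool_rot: [-1.575, -0.003, 0.129]
contact_force: [0.7, -0.0, 0.7]
opening: 0.0597
```

>>> send_rows(motion=[[[0, 0, 0, 0], [0, 0, 0, 0], [0, 0, 0, 0], [0, 0, 0, 0], [0, 0, 0, 0], [0, 0, 0, 0]]], gripper=0.2, grip_force=40)

```text
time: 3.85
tool_pos: [0.4544, -0.2506, 0.0293]
tool_rot: [-1.575, -0.003, 0.129]
contact_force: [-0.3, 0.9, 5.1]
opening: 0.0339
```

>>> send_rows(motion=[[[0, -0.02, 0, 0], [0, -0.04, 0, 0], [0, -0.06, 0, 0], [0, -0.06, 0, 0], [0, -0.06, 0, 0]]])

```text
time: 4.35
tool_pos: [0.454, -0.2502, 0.0888]
tool_rot: [-1.575, -0.003, 0.129]
contact_force: [-0.3, 0.4, -0.7]
opening: 0.0338
```

```bash
python3 -c "
from h import *
snap('wrist','w3');snap('side','s3'); c=load('s3');crop(c,'s3c',180,80,380,230,4)
print(sensors.observe())"
```

```text
{'time': 4.45, 'qpos': array([-6.51170715e-01,  5.20635058e-01,  1.75310072e+00, -1.21535937e-03,
        8.64865077e-01, -2.35009289e+00]), 'qvel': array([ 6.99008990e-04,  5.64676036e-03, -2.62904970e-05,  5.38389295e-04,
        4.47659689e-03, -1.80692009e-03]), 'joint_efforts': array([ 8.56307888e-03, -4.70184267e+01, -1.87402081e+01, -5.06342074e-02,
       -3.32062400e-02, -5.80742835e-04]), 'tool_pos': array([ 0.45355798, -0.24992083,  0.08807633]), 'tool_rot': array([-1.57355830e+00, -1.47647026e-03,  1.28914962e-01]), 'contact_force': array([ 0.23405937, -0.11545532, -0.81765156]), 'torque': array([0.04884747, 0.04930002, 0.01722617]), 'opening': 0.03351772802130197}
```

View pics/w3.png

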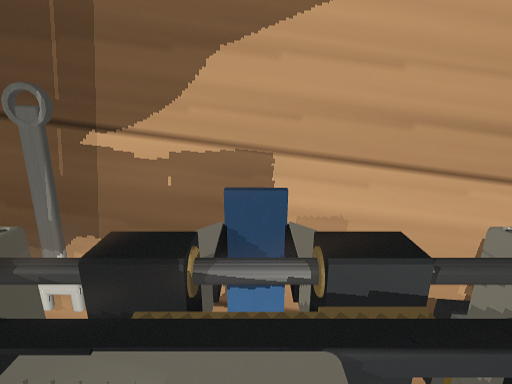

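View pics/s3c.png

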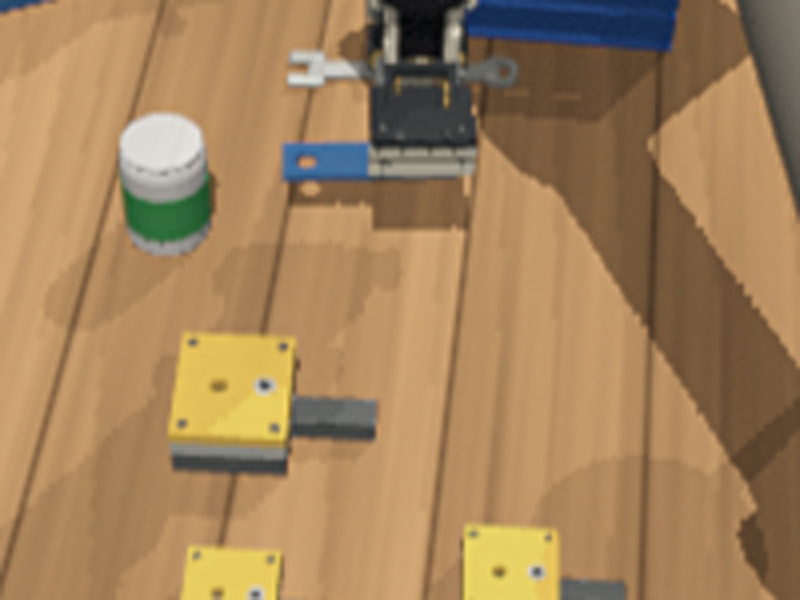

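```bash
cat >> h.py <<'E'
J=np.array([.5676,-.031]); JY=.066
def jp(x,y=0):
    return J+[x*np.cos(JY)-y*np.sin(JY),x*np.sin(JY)+y*np.cos(JY)]
E
python3 -c "
from h import *
p=jp(-.165);print(p,delta((*p,.095),JY))"
```

```text
[ 0.40295924 -0.0418821 ] (array([-0.0234, -0.0075,  0.2128]), 3.6)
```

>>> send_rows(motion=[[[-0.023, -0.007, 0.04, 2], [-0.023, -0.007, 0.08, 3.6], [-0.023, -0.007, 0.12, 3.6], [-0.023, -0.007, 0.16, 3.6], [-0.023, -0.007, 0.195, 3.6], [-0.023, -0.007, 0.213, 3.6], [-0.023, -0.007, 0.213, 3.6], [-0.023, -0.007, 0.213, 3.6]]])

```text
time: 5.25
tool_pos: [0.4033, -0.0416, 0.094]
tool_rot: [-1.573, -0.001, 0.067]
contact_force: [-1.2, 0.5, -1.2]
opening: 0.0337
```

```bash
python3 -c "
from h import *
p=jp(-.165);print(p,delta((*p,.0525),JY))"
```

```text
[ 0.40295924 -0.0418821 ] (array([-0.0004,  0.0415, -0.0001]), 0.07)
```

>>> send_rows(motion=[[[0, 0.02, 0, 0], [0, 0.035, 0, 0], [0, 0.0415, 0, 0], [0, 0.0415, 0, 0], [0, 0.0415, 0, 0]]])

```text
time: 5.75
tool_pos: [0.4036, -0.0423, 0.0526]
tool_rot: [-1.573, -0.001, 0.066]
contact_force: [0.1, 0.1, -1.3]
opening: 0.0336
```

```bash
python3 -c "
from h import *
snap('scene','c4');snap('side','s4');snap('wrist','w4'); c=load('s4');crop(c,'s4c',200,140,320,220,6)
crop(load('c4'),'c4c',200,150,320,240,6)
print(sensors.observe()['tool_pos'],sensors.observe()['tool_rot'])"
```

```text
[ 0.40378125 -0.04199997  0.05301664] [-1.57379739 -0.00208736  0.0670007 ]
```

View pics/s4c.png

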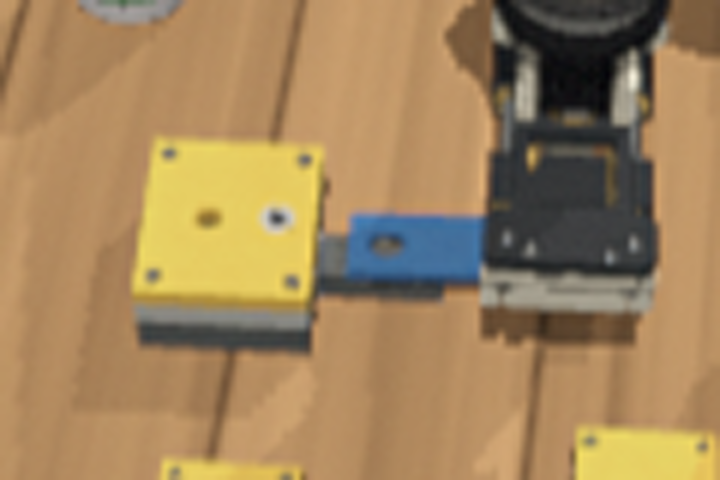

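View pics/c4c.png

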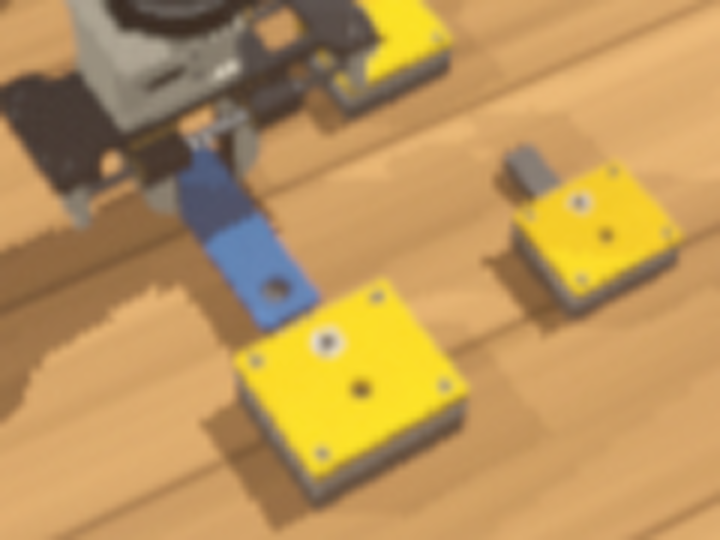

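View pics/w4.png

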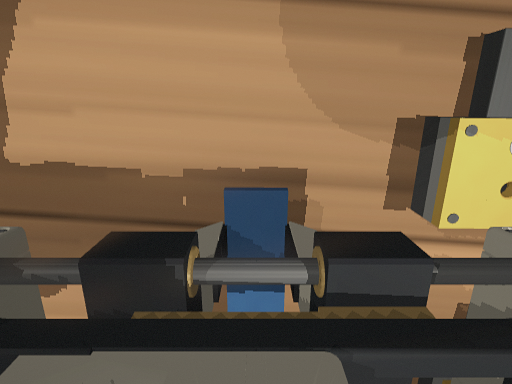

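```bash
python3 -c "
from h import *
from scipy.optimize import least_squares
a=load('s4');b=load('c4')
def tri(u,v):
    return least_squares(lambda P:np.r_[(proj(a,P)[0]-u),(proj(b,P)[0]-v)],[.5,0,.03])
h=lambda x,y:(np.array([x,y])/6-.42)
for u,v in [(h(387,243)+[200,140],h(277,290)+[200,150]),(h(207,217)+[200,140],h(361,389)+[200,150]),(h(277,217)+[200,140],h(327,342)+[200,150])]:
    s=tri(u,v);d=s.x[:2]-J;R=np.array([[np.cos(JY),np.sin(JY)],[-np.sin(JY),np.cos(JY)]]);print(s.x,'jig',R@d,s.fun)
p,R,o=tool()
for x in(-.12,-.082): q=jp(x);print(x,delta((*q,.052),JY))
"
```

```text
[ 0.48365536 -0.03740362  0.02662661] jig [-0.08418421 -0.00085336] [-0.0884118   0.05409817 -0.09795001 -0.06738006]
[ 0.56653731 -0.03139872  0.04072942] jig [-0.00108667 -0.00032777] [ 0.04567656 -0.02536468  0.04813875  0.03133556]
[ 0.53419913 -0.03383565  0.04243635] jig [-0.03351517 -0.00062661] [-0.00528083  0.00306007 -0.00566979 -0.00378061]
-0.12 (array([0.0442, 0.0011, 0.0001]), 0.06)
-0.082 (array([0.0822, 0.0012, 0.0001]), 0.06)
```

>>> send_rows(motion=[[[0.015, 0, 0.0003, 0], [0.03, 0, 0.0003, 0], [0.045, 0, 0.0003, 0], [0.055, 0, 0.0003, 0], [0.06, 0, 0.0003, 0], [0.06, 0, 0.0003, 0]]])

```text
time: 6.5
tool_pos: [0.4639, -0.0377, 0.0532]
tool_rot: [-1.574, -0.002, 0.067]
contact_force: [-0.3, 0.6, -0.9]
opening: 0.0336
```

```bash
python3 -c "
from h import *
snap('scene','c5');snap('side','s5'); c=load('s5');crop(c,'s5c',200,140,320,220,6)
o=sensors.observe();print(o['tool_pos'],o['tool_rot'],o['contact_force'],o['torque'])
q=jp(-.082);print(delta((*q,.052),JY))"
```

```text
[ 0.4629607  -0.03757278  0.05303893] [-1.57357579e+00 -1.18033584e-03  6.71777263e-02] [-0.23296988 -0.03723894 -0.27271893] [ 0.00403641  0.06112885 -0.0274164 ]
(array([ 0.0228,  0.0011, -0.0004]), 0.07)
```

View pics/s5c.png

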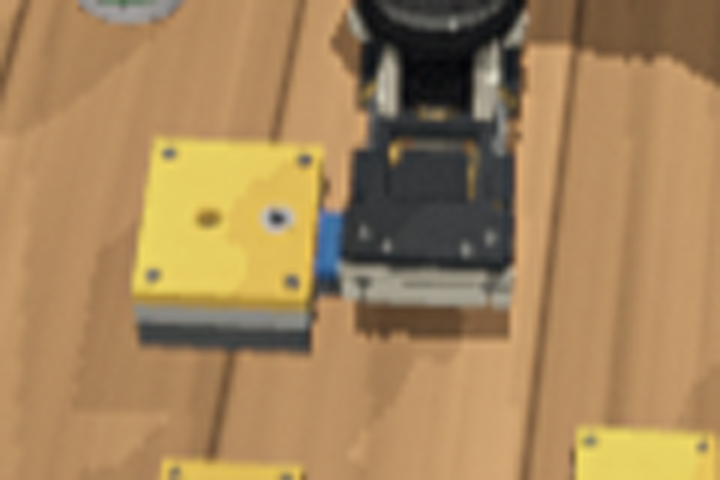

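>>> send_rows(motion=[[[0.01, 0.001, -0.0003, 0], [0.018, 0.002, -0.0003, 0], [0.022, 0.003, -0.0003, 0], [0.023, 0.003, -0.0003, 0]]])

```text
time: 7.0
tool_pos: [0.4864, -0.0363, 0.0498]
tool_rot: [-1.574, -0.001, 0.067]
contact_force: [-0.5, -0.2, 0.1]
opening: 0.0338
```

>>> send_rows(motion=[[[0.001, 0.0005, 0, 0], [0.002, 0.001, 0, 0], [0.002, 0.001, 0, 0]]])

```text
time: 7.3
tool_pos: [0.4867, -0.0362, 0.0492]
tool_rot: [-1.573, 0.003, 0.068]
contact_force: [-7.8, -1.1, 10.6]
opening: 0.0339
```

>>> send_rows(motion=[[[0, 0, 0, 0], [0, 0, 0, 0], [0, 0, 0, 0], [0, 0, 0, 0]]], gripper=0.6)

```text
time: 7.7
tool_pos: [0.4868, -0.0362, 0.0491]
tool_rot: [-1.573, 0.002, 0.068]
contact_force: [-0.5, 0.3, 0.4]
opening: 0.0548
```

>>> send_rows(motion=[[[0, -0.03, 0, 0], [0, -0.08, 0, 0], [0, -0.12, 0, 0], [0.06, -0.15, 0, 0], [0.06, -0.15, 0, 0], [0.06, -0.15, 0, 0]]])

```text
time: 8.3
tool_pos: [0.5493, -0.0317, 0.2003]
tool_rot: [-1.574, -0.002, 0.068]
contact_force: [-0.1, 0.4, 0.2]
opening: 0.055
```

```bash
python3 -c "
from h import *
snap('wrist','w6');snap('side','s6'); crop(load('s6'),'s6c',200,140,320,220,6);crop(load('w6'),'w6c',180,100,330,230,5)
o=sensors.observe();print(o['tool_pos'],o['tool_rot'],o['contact_force'],o['torque'])"
```

```text
[ 0.54610195 -0.03153126  0.19801597] [-1.57271957  0.00446795  0.06803032] [-0.8914628   0.25396345 -0.25865521] [-0.00163615  0.02576803  0.01123616]
```

View pics/w6.png

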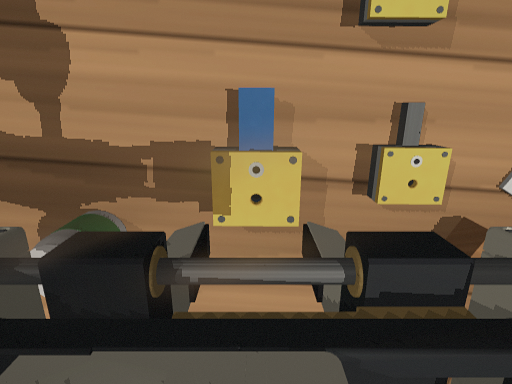

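View pics/w6c.png

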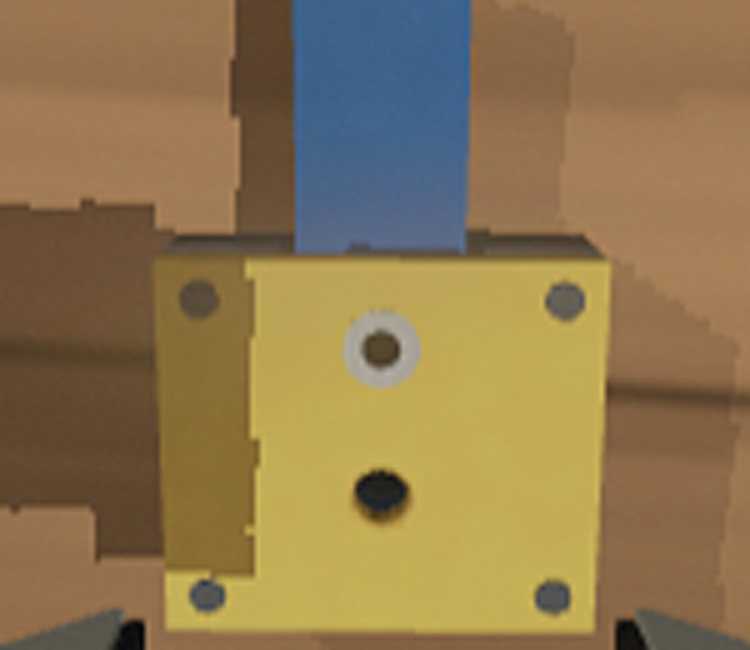

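View pics/s6c.png

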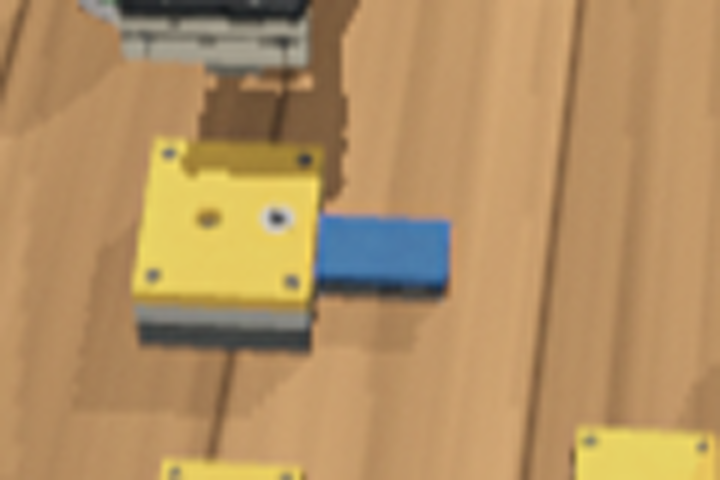

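```bash
cat > m2.py <<'E'
import re
src=open('m1.py').read().split('st=fit')[0].replace("'w1b'","'w6'").replace('/3.2+[110,80]-[.35,.35]','/5+[180,100]-[.4,.4]')
exec(src)
jg=fit([(-50,-46),(-50,46),(30,46),(30,-46),(-32,0),(0,0)]*np.array(.001),f((155,258),(610,262),(595,632),(166,628),(381,349),(382,491)),.042,[.56,-.03,0])
W=back(c,np.r_[f((295,245),(467,245)),[[238.8,88],[273.8,88]]],.026)[:,:2]
R=np.array([[np.cos(jg[2]),np.sin(jg[2])],[-np.sin(jg[2]),np.cos(jg[2])]])
print('strap pts in jig',np.round((R@(W-jg[:2]).T).T,4))
E
python3 m2.py; python3 -c "
from h import *
c=load('side0');s=load('scene0');crop(c,'p0',160,230,230,290,8);crop(s,'p1',310,165,380,225,8)
print(delta((.56,.24,.2),.066))"
```

```text
x,y,yaw [ 0.5674 -0.0307  0.0611] res mm [[-0.1, -0.4], [-0.4, 0.5], [-0.3, -0.3], [-0.1, 0.2], [-0.4, 0.2], [1.3, -0.1]]
strap pts in jig [[-0.0504 -0.0185]
 [-0.0506  0.0177]
 [-0.1107 -0.0177]
 [-0.1109  0.0171]]
(array([ 0.0323, -0.0026,  0.27  ]), 0.12)
```

View pics/p0.png

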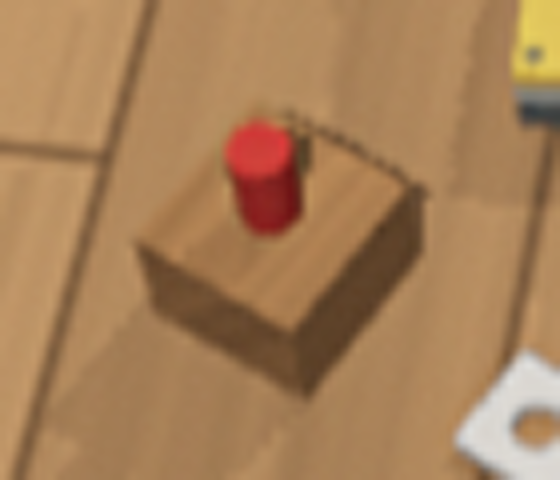

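View pics/p1.png

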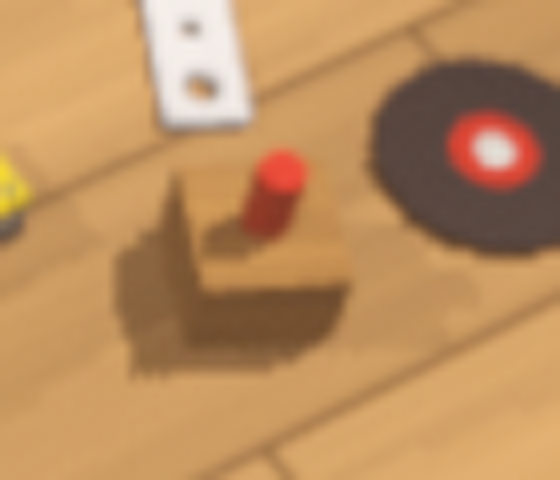

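```bash
python3 -c "
from h import *
print(back(load('side0'),(192.1,248.2),.081),back(load('scene0'),(344.8,186.2),.081))
print(delta((.66,.222,.2),.066))"
```

```text
[[0.62241431 0.2384334  0.081     ]] [[0.62430913 0.23584144 0.081     ]]
(array([ 0.1309, -0.003 ,  0.2452]), 0.12)
```

>>> send_rows(motion=[[[0.115, -0.003, 0.255, 0], [0.115, -0.003, 0.255, 0], [0.115, -0.003, 0.255, 0], [0.115, -0.003, 0.255, 0], [0.115, -0.003, 0.255, 0], [0.115, -0.003, 0.255, 0], [0.115, -0.003, 0.255, 0], [0.115, -0.003, 0.255, 0]]], gripper=0.6)

```text
time: 9.2
tool_pos: [0.6422, 0.2305, 0.1983]
tool_rot: [-1.574, 0.008, 0.069]
contact_force: [-0.2, 0.0, -0.9]
opening: 0.0551
```

```bash
python3 -c "
from h import *
snap('wrist','w7x');snap('wrist','w7'); crop(load('w7'),'w7c',150,120,350,270,4)
o=sensors.observe();print(o['tool_pos'],o['tool_rot'])
print(proj(load('w7'),[(.623,.237,.081),(.623,.237,.045)]))"
```

```text
[0.64273912 0.22920101 0.19932737] [-1.57349784  0.00648427  0.06693271]
[[265.63156986 174.04469686]
 [264.53114594 166.33237982]]
```

View pics/w7c.png

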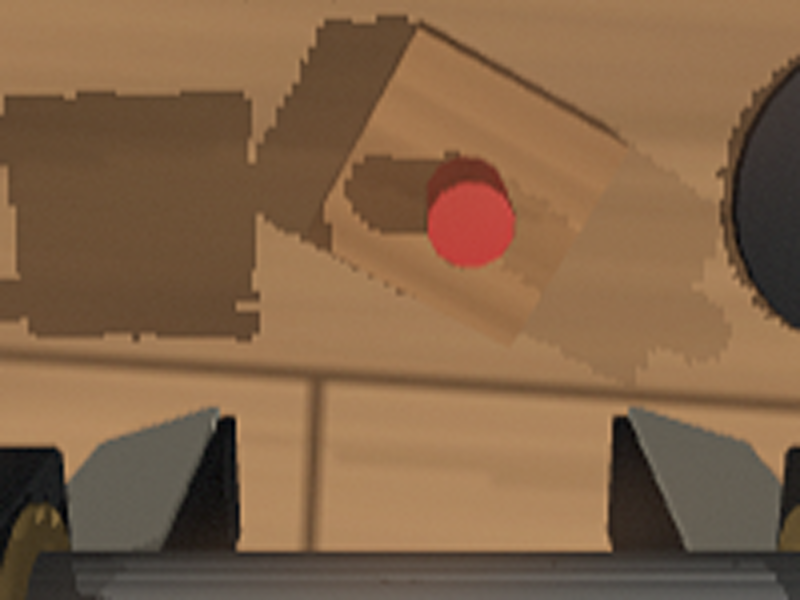

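```bash
python3 -c "
from h import *
P=back(load('w7'),(267.4,175.6),.081)[0];print(P)
print(delta((P[0],P[1],.115),.066))
print(delta((P[0],P[1],.073),.066))"
```

```text
[0.62429353 0.23866461 0.081     ]
(array([-0.0172,  0.0844,  0.0109]), 0.05)
(array([-0.017 ,  0.1264,  0.011 ]), 0.05)
```

>>> send_rows(motion=[[[-0.017, 0.03, 0.011, 0], [-0.017, 0.06, 0.011, 0], [-0.017, 0.08, 0.011, 0], [-0.017, 0.1, 0.011, 0], [-0.017, 0.115, 0.011, 0], [-0.017, 0.1255, 0.011, 0], [-0.017, 0.1255, 0.011, 0], [-0.017, 0.1255, 0.011, 0]]])

```text
time: 10.1
tool_pos: [0.6247, 0.2384, 0.0746]
tool_rot: [-1.573, 0.006, 0.067]
contact_force: [0.3, 0.1, 0.7]
opening: 0.055
```

```bash
python3 -c "
from h import *
snap('side','s8'); crop(load('s8'),'s8c',140,200,260,290,6)
o=sensors.observe();print(o['tool_pos'],o['tool_rot'],o['contact_force'])"
```

```text
[0.62489739 0.23855864 0.07496629] [-1.57317947  0.00478396  0.06658957] [-0.40373971  0.14859973  0.31751055]
```

View pics/s8c.png

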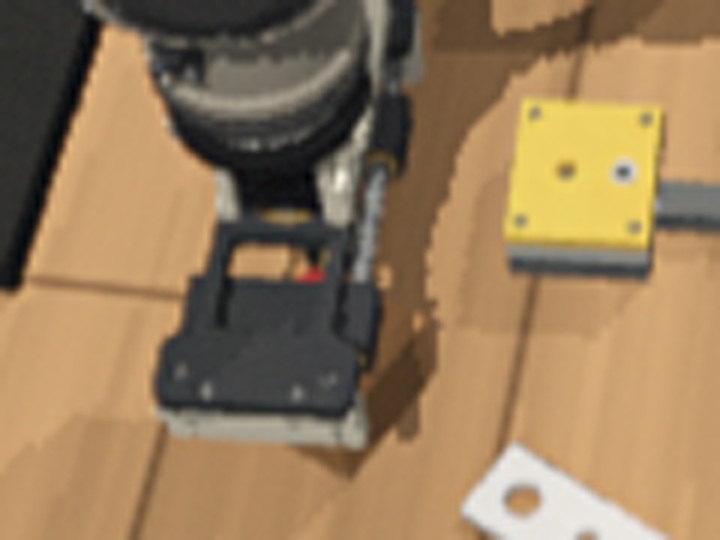

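Red head sits between the fingers (side crop 313,275). Close and lift.

>>> send_rows(motion=[[[0, 0, 0, 0], [0, 0, 0, 0], [0, 0, 0, 0], [0, 0, 0, 0], [0, 0, 0, 0], [0, 0, 0, 0]]], gripper=0.05, grip_force=25)

```text
time: 10.75
tool_pos: [0.6249, 0.2386, 0.075]
tool_rot: [-1.573, 0.005, 0.067]
contact_force: [-0.8, 0.3, 0.5]
opening: 0.0183
```

>>> send_rows(motion=[[[0, -0.03, 0, 0], [0, -0.06, 0, 0], [0, -0.08, 0, 0], [0, -0.085, 0, 0], [0, -0.085, 0, 0]]])

```text
time: 11.25
tool_pos: [0.6254, 0.2389, 0.1604]
tool_rot: [-1.573, 0.004, 0.067]
contact_force: [-0.1, -0.0, -0.3]
opening: 0.0183
```

```bash
python3 -c "
from h import *
snap('wrist','w9');snap('side','s9');snap('scene','c9'); crop(load('s9'),'s9c',140,170,260,260,6);crop(load('c9'),'c9c',300,120,400,200,6)
o=sensors.observe();print(o['tool_pos'],o['tool_rot'],o['contact_force'],o['opening'])
print(delta((*J,.16),.066))"
```

```text
[0.62450866 0.23862771 0.15820914] [-1.57373055  0.00768356  0.06662654] [0.73610563 0.82275713 0.06665647] 0.018524597055783312
(array([-0.0747, -0.0004, -0.2652]), 0.04)
```

View pics/s9c.png

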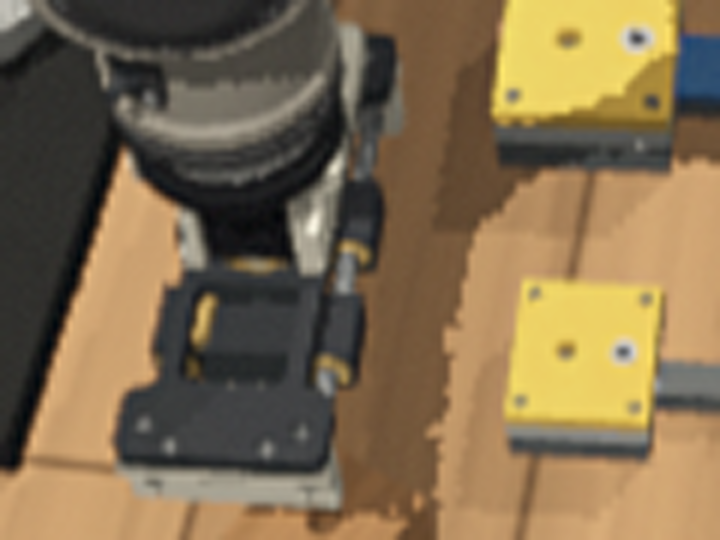

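View pics/c9c.png

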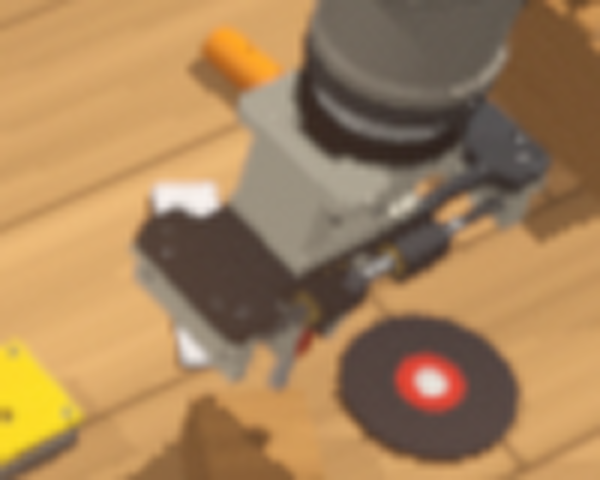

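View pics/w9.png

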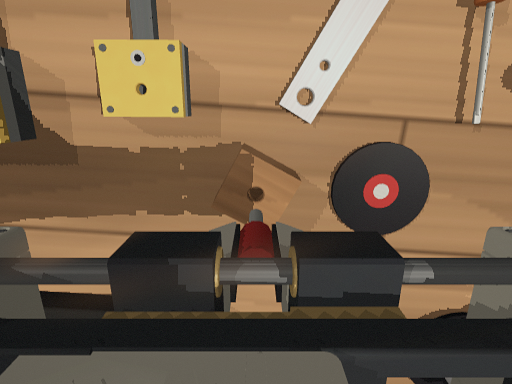

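```bash
python3 -c "
from h import *
c=load('w9');crop(c,'w9c',200,170,320,260,6)
R=c['extrinsics'][:3,:3];o=-R.T@c['extrinsics'][:3,3]
p,T,ob=tool();print('cam in tool',T.T@(o-p), T.T@R[0])
for d in(-.002,0,.002): print(d,[(proj(c,p+T@np.array([d,q,0]))).round(1).tolist() for q in(.068,.062,.03)])"
```

```text
cam in tool [-0.07450749 -0.13451789  0.00023961] [ 6.43664824e-04 -8.64408999e-04  9.99999419e-01]
-0.002 [[[255.0, 208.1]], [[255.0, 210.9]], [[255.0, 229.1]]]
0 [[[255.0, 210.7]], [[255.0, 213.5]], [[255.0, 232.1]]]
0.002 [[[255.0, 213.2]], [[255.0, 216.1]], [[255.0, 235.0]]]
```

View pics/w9c.png

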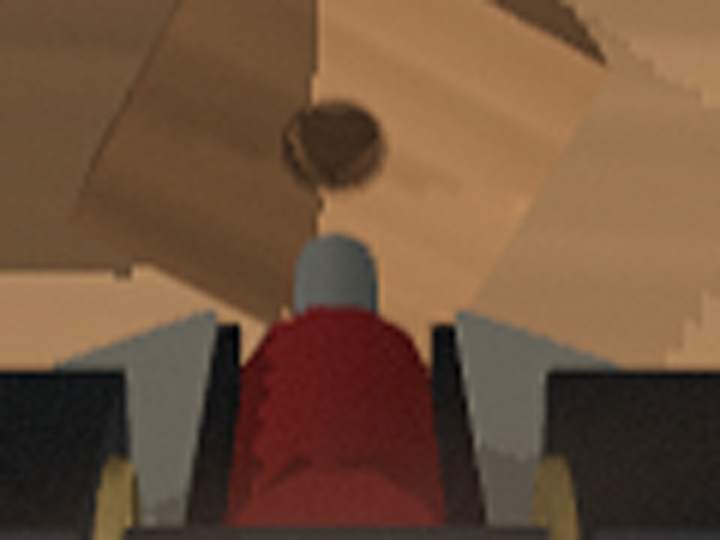

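>>> send_rows(motion=[[[-0.075, 0.0, -0.265, 0], [-0.075, 0.0, -0.265, 0], [-0.075, 0.0, -0.265, 0], [-0.075, 0.0, -0.265, 0], [-0.075, 0.0, -0.265, 0], [-0.075, 0.0, -0.265, 0], [-0.075, 0.0, -0.265, 0], [-0.075, 0.0, -0.265, 0]]])

```text
time: 12.2
tool_pos: [0.5669, -0.031, 0.1586]
tool_rot: [-1.573, 0.009, 0.065]
contact_force: [1.3, 0.7, -0.6]
opening: 0.0186
```

```bash
python3 -c "
from h import *
snap('wrist','w10x');snap('wrist','w10');snap('side','s10');snap('scene','c10');crop(load('w10'),'w10c',190,150,320,250,6);crop(load('s10'),'s10c',180,120,300,210,6);crop(load('c10'),'c10c',200,150,320,240,6)
o=sensors.observe();print(o['tool_pos'],o['tool_rot'],o['contact_force'],o['opening'])
print(delta((*J,.118),.066))"
```

```text
[ 0.56740883 -0.02947091  0.15918703] [-1.57342292  0.00820348  0.06849994] [-0.003029    0.46101245 -0.05884448] 0.018596295622284896
(array([ 0.0004,  0.0412, -0.0014]), 0.14)
```

View pics/w10c.png

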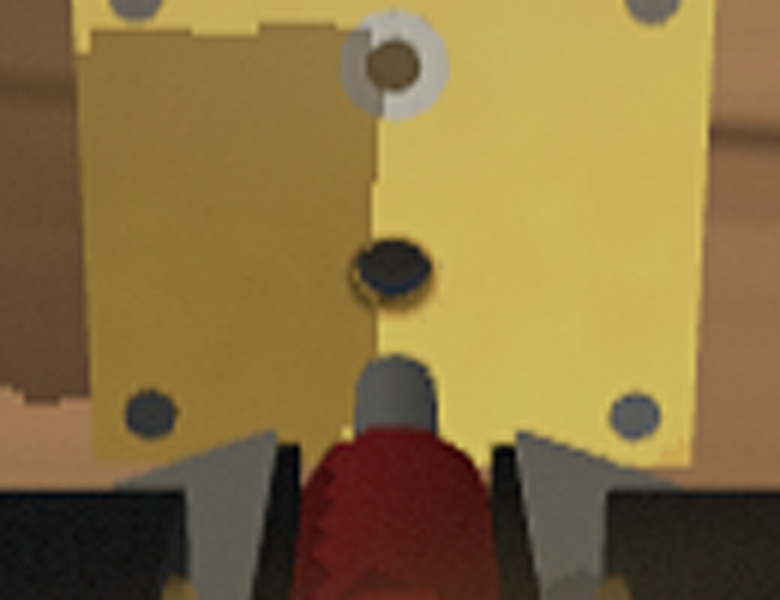

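View pics/c10c.png

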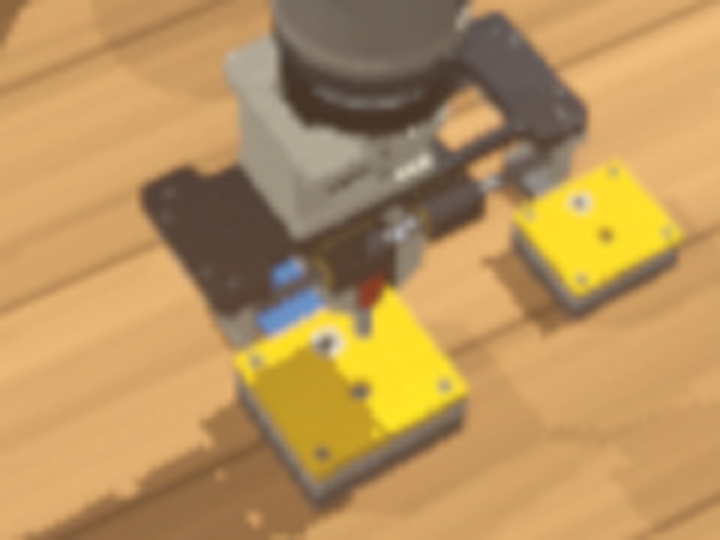

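View pics/s10c.png

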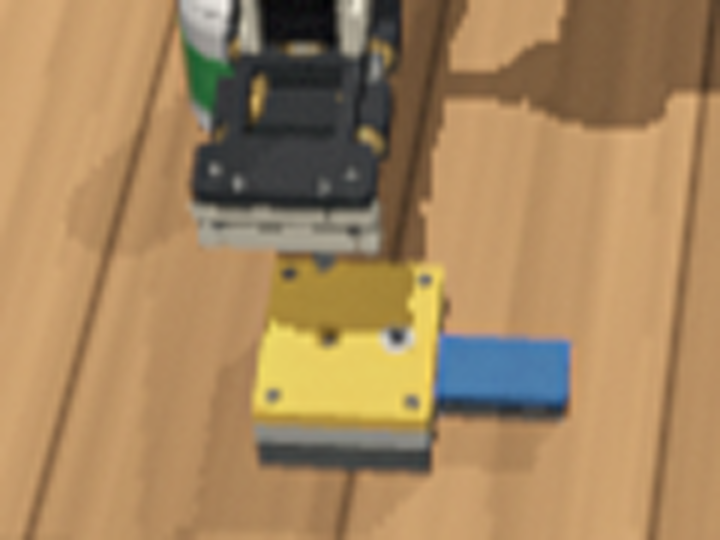

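>>> send_rows(motion=[[[0, 0.02, -0.0012, 0], [0, 0.035, -0.0012, 0], [0, 0.038, -0.0012, 0], [0, 0.038, -0.0012, 0], [0, 0.038, -0.0012, 0]]])

```text
time: 12.9
tool_pos: [0.5677, -0.0304, 0.1219]
tool_rot: [-1.574, 0.007, 0.069]
contact_force: [-0.2, -0.6, -0.2]
opening: 0.0188
```

```bash
python3 -c "
from h import *
snap('wrist','w11');snap('side','s11');snap('scene','c11');crop(load('w11'),'w11c',190,150,320,250,6);crop(load('s11'),'s11c',200,140,290,210,8);crop(load('c11'),'c11c',220,180,300,240,9)
o=sensors.observe();print(o['tool_pos'],o['tool_rot'],o['contact_force'],o['opening'])
print(delta((*J,.118),.066))"
```

```text
[ 0.56762838 -0.03076544  0.12196826] [-1.57378963  0.00682755  0.06862113] [ 0.45240264  0.02984541 -0.81887428] 0.01840597399107035
(array([-0.    ,  0.004 , -0.0002]), 0.15)
```

View pics/w11c.png

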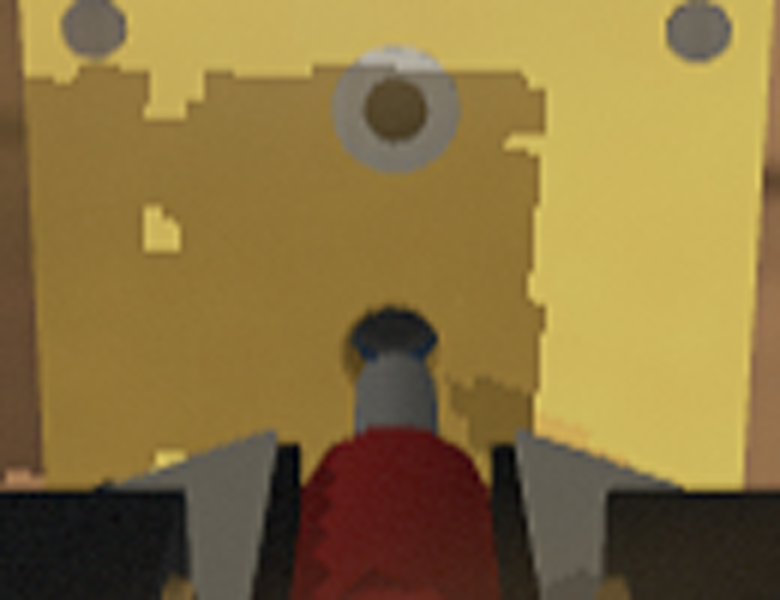

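View pics/c11c.png

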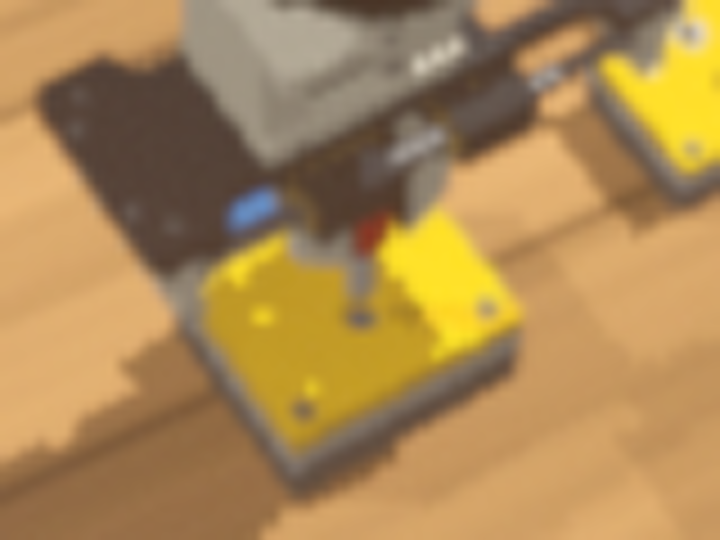

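View pics/s11c.png

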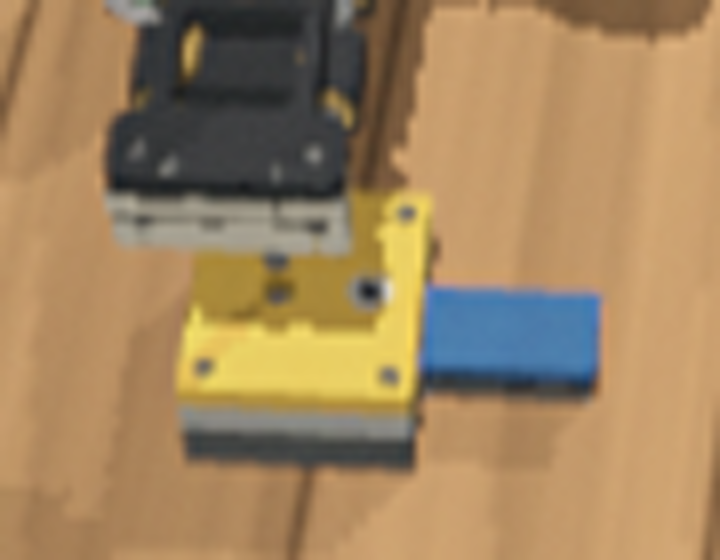

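```bash
python3 -c "
from h import *
c=load('w11');p,T,o=tool()
f=lambda x,y:(x/6+190-.42,y/6+150-.42)
h=back(c,f(395,306),.042)[0];t=back(c,f(396,353),p[2]-.068)[0];b=back(c,f(395,109),.042)[0]
g=lambda P:(T.T@(P-p))[[0,2]]*1e3
print('hole rear',g(h),'tip rear',g(t),'bush',g(b))
# silhouette model: project frustum of pin for several d,r
for r in(2,3,4):
  for d in(0,1,2):
    vs=[]
    for q,rr in((.068,r/1e3),(.062,.005)):
      a=np.linspace(0,6.28,60);P=np.c_[d/1e3+rr*np.cos(a),q+0*a,rr*np.sin(a)]@T.T+p
      vs.append((proj(c,P)[:,1].min()+.42-150)*6)
    # head bottom rim
    P=np.c_[d/1e3+.01*np.cos(a),.030+0*a,.01*np.sin(a)]@T.T+p
    print(r,d,np.round(vs),'head',round((proj(c,P)[:,1].min()+.42-150)*6))
"
```

```text
hole rear [-5.78643772  0.35146305] tip rear [-3.66537435  0.47458154] bush [-31.38907455   0.35924848]
2 0 [366. 359.] head 421
2 1 [374. 367.] head 430
2 2 [381. 375.] head 439
3 0 [358. 359.] head 421
3 1 [366. 367.] head 430
3 2 [374. 375.] head 439
4 0 [351. 359.] head 421
4 1 [358. 367.] head 430
4 2 [366. 375.] head 439
```

>>> send_rows(motion=[[[0, 0.006, 0, 0], [0, 0.011, 0, 0], [0, 0.015, 0, 0], [0, 0.018, 0, 0], [0, 0.018, 0, 0]]])

```text
time: 13.55
tool_pos: [0.5672, -0.0308, 0.1033]
tool_rot: [-1.573, 0.008, 0.069]
contact_force: [0.4, -0.4, -1.1]
opening: 0.0184
```

>>> send_rows(motion=[[[0, 0.004, 0, 0], [0, 0.008, 0, 0], [0, 0.011, 0, 0], [0, 0.014, 0, 0], [0, 0.014, 0, 0]]])

```text
time: 14.05
tool_pos: [0.567, -0.0308, 0.0889]
tool_rot: [-1.573, 0.008, 0.069]
contact_force: [0.3, 0.1, -0.4]
opening: 0.0182
```

>>> send_rows(motion=[[[0, 0.004, 0, 0], [0, 0.008, 0, 0], [0, 0.012, 0, 0], [0, 0.015, 0, 0], [0, 0.0165, 0, 0], [0, 0.0165, 0, 0]]])

```text
time: 14.65
tool_pos: [0.5669, -0.0309, 0.0722]
tool_rot: [-1.573, 0.008, 0.069]
contact_force: [0.3, -0.4, -1.6]
opening: 0.0187
```

>>> send_rows(motion=[[[0, 0.0005, 0, 0], [0, 0.001, 0, 0], [0, 0.001, 0, 0]]])

```text
time: 14.95
tool_pos: [0.5671, -0.0309, 0.072]
tool_rot: [-1.574, 0.008, 0.069]
contact_force: [-0.5, -0.0, 5.8]
opening: 0.0186
```

Contact of the head on the plate (5.8 N). Release and withdraw.

>>> send_rows(motion=[[[0, 0, 0, 0], [0, 0, 0, 0], [0, 0, 0, 0], [0, 0, 0, 0], [0, 0, 0, 0]]], gripper=0.5)

```text
time: 15.45
tool_pos: [0.5669, -0.0309, 0.0718]
tool_rot: [-1.573, 0.008, 0.069]
contact_force: [-0.3, -0.5, 0.2]
opening: 0.0456
```

>>> send_rows(motion=[[[0, -0.03, 0, 0], [0, -0.07, 0, 0], [0, -0.11, 0, 0], [0.03, -0.14, 0, 0], [0.03, -0.14, 0, 0], [0.03, -0.14, 0, 0]]])

```text
time: 16.05
tool_pos: [0.5981, -0.0283, 0.2116]
tool_rot: [-1.574, 0.007, 0.069]
contact_force: [-0.2, 0.2, -1.0]
opening: 0.046
```

```bash
python3 -c "
from h import *
snap('wrist','w12');snap('side','s12');snap('scene','c12');crop(load('w12'),'w12c',180,90,330,240,4);crop(load('s12'),'s12c',200,140,290,210,8);crop(load('c12'),'c12c',220,180,300,240,9)
o=sensors.observe();print(o['tool_pos'],o['contact_force'],o['opening'])
for n in('s12','c12'):print(proj(load(n),[(*J,.078),(*J,.042)]))"
```

```text
[ 0.59668342 -0.02822832  0.20989046] [-0.22846938  0.41555007 -0.15104798] 0.045517499211455766
[[233.07666754 166.9482612 ]
 [233.7037062  175.49871178]]
[[260.15537815 208.27209327]
 [260.07933611 214.44271572]]
```

View pics/w12c.png

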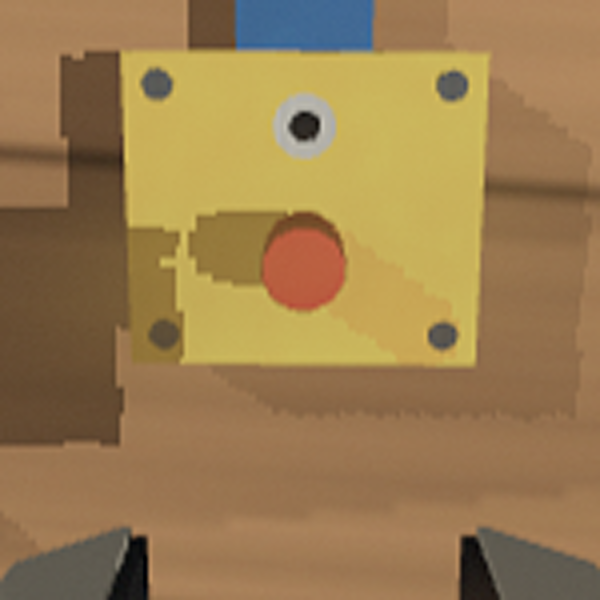

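View pics/c12c.png

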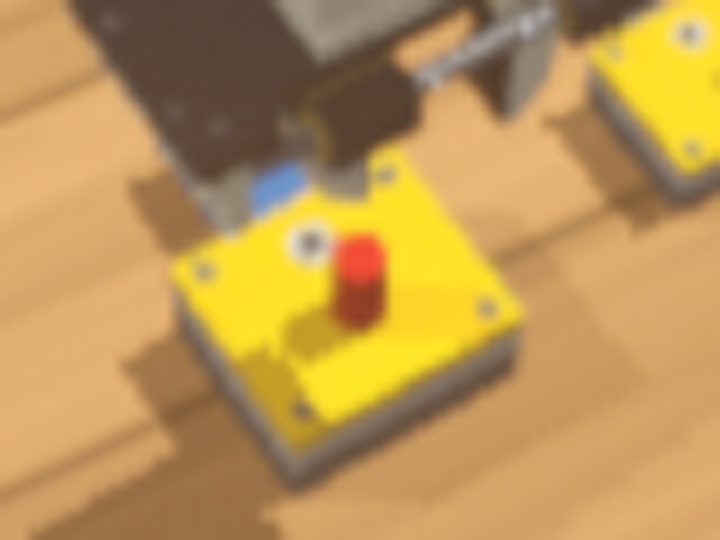

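View pics/s12c.png

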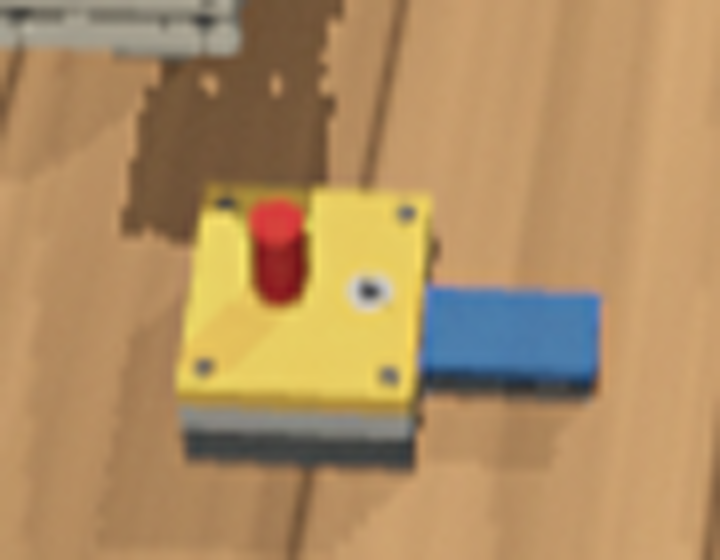

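View pics/s12.png

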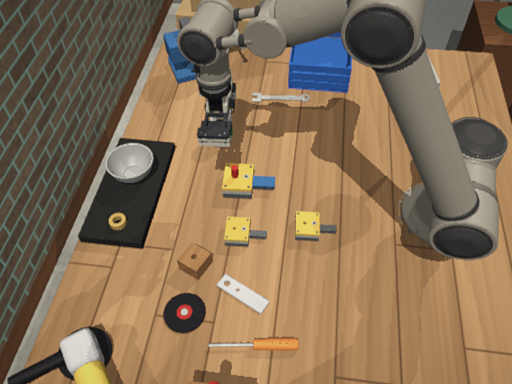

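```bash
python3 -c "
from h import *
print(hand_in())"
```

```text
the job is handed in; nothing more can be done
None
```

I slid the blue strap along the tongue and under the plate of the largest yellow-topped jig. I then put the red-headed pin through the plate and strap and handed the job in at about 16 s of the 64 s; no verdict came back.

**Strap:** I felt it meet the stop (about 8 N) and the base (about 11 N). The wrist camera then showed its tail at jig x of about -111 mm, where -112 mm is expected, and its centreline within 0.5 mm of the slot's.

**Pin:** It went down with no force until the head met the plate at 5.8 N. In the side view its head top was within about 1 px of where a fully seated pin should show. It looked upright, and the gripper was open and clear.

**Other things on the bench:** In the last side picture the spanner, the finished strap, the disc and the screwdriver were at their starting pixels. The tin was hidden behind the gripper there, but the arm never came near it.

**Disagreements:** The cameras differed by 1 to 3 mm on some positions. Two wrist-camera estimates of how the pin sat in the gripper differed by about 1 mm, but the pin still went in freely.

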